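# Clear a misfed slide block from the feed chute and feed it the right way

## Robot

A 6-joint arm with a two-finger parallel gripper is mounted at the origin on the work surface; the furniture and walls round the work are solid. World frame = base frame: x ahead of the robot, y to its left, z up, the work surface at z = 0. Lengths are in m, angles in rad, forces in N, time in s.
With the tool pointing down it reaches from about 0.375 to 0.9 m from the base axis. Payload 3.1 kg.
Tool frame: the origin (TCP) lies at the very end of the fingers, on their centre line; the grasp point (between the pads) lies 19 mm behind it (grip_point_offset is the distance from the TCP to the grasp point, in m); z points along the fingers, y is the line along which they close (so a half turn about z gives the same grasp; the last joint's range is limited). The gripper opens to 85 mm and grips with 20 to 120 N. Pads are 22 mm wide; open, the fingers measure 114 mm over their backs; the gripper's body (76 mm by 85 mm) begins 54 mm behind the grasp point. The pads swing forward as they close: fully open they stand 13 mm farther back than shut.
Start: joints at [1.137, 0.527, 1.433, -0, 1.181, -0.178], TCP at [0.157, 0.605, 0.231] pointing down, gripper open.
Joint ranges: [-3.08, 3.08], [-0.75, 2.2], [0.22, 2.44], [-1.43, 4.57], [0, 2.65], [-2.85, 2.85]. Speed limits (rad/s): [2.79, 2.79, 3.14, 3.14, 3.14, 3.14].

## Interface

Orientations are given as a unit quaternion [w, x, y, z].
In Python, from cell import * gives the robot as it stands.
- The arm moves only by the tool send_rows, never from a script. Its argument "steps" is one flat list of numbers, 5 for each row, row after row: the closure, from 0 (fully open) to 1 (shut), then the shift along the tool's x, y, z in m, then the turn about the tool's z in degrees. A call has exactly 10 rows; each row is the pose to reach, as a shift and turn from the pose commanded when the call began, along the tool's axes at that moment; what a row does not reach only later rows make up. A row lasts 1/10 s, in which the tool goes at most 50 mm and 8.59 degrees, less where a joint would pass 70% of its speed; a pose out of reach is approached as far as the arm can. A call with a gripper value outside its range is refused whole. The fingers move at their own pace and stop on an object; the grip force is fixed at half the most. Time passes only in rows, so rows that repeat a pose let the fingers close, or fill a call up. It gives the time, the measured TCP pose, the force, the opening and the grip force at its end, in the units of the state.
- get_obs(): the state, without advancing time (a new reading comes with each control period).
- capture(name): name is "side" or "top"; returns a dict with "pixels" (420x560x3 uint8, red, green, blue), "z_map" (420x560 float32, m along the optical axis (not along the pixel's ray), 0 where there is no reading), "K" (3x3 intrinsics, pixels), "dist_coeffs" ([k1, k2, p1, p2, k3] as OpenCV has them; the pictures are not rectified), "position" and "attitude" of the camera in the world. Camera axes: x right, y up, looking along -z (the intrinsics and any distortion apply to the point x, -y, -z); pixel columns grow to the right and rows downward; lengths in m; the calibration is good to about 2 mm. A picture is of the moment at which its call begins.
- close_job(): hands the job in; it is judged then, once.
Trained networks look in a picture, given as the dict that the camera call returned (one of the last four; its "shot" number tells which), for a name from the list of things; names that differ only in an ending like _2 or _b are one class to them, and where a whole thing is asked for, a point or a joint stands for the part that bears it (a point fixed in the world has none). Each returns a list of dicts, best first, with "conf" (0 to 1); they miss things now and then, are a little off and sometimes report something else, mostly with a low value. They report only what shows in the picture. A call takes as long as a camera call.
- find_in(picture, thing): "point" ([x, y, z] in m, in the coordinates of the camera as it stood for that picture, good to about 4 mm: the middle of the surface that is visible of it).
The state is a dict: "time": time; "qpos": joint angles; "qvel": joint speeds; "joint_efforts": joint torques, N m; "tcp_pos": TCP position; "eef_rot": TCP orientation; "contact_force": force on the tool from outside, world axes, zero at the start; "moment": the same for the moment, N m; "opening": finger opening in m; "finger_force": force on a finger pad.
Only numpy, scipy, OpenCV 4.12 (cv2) and the standard library are available. Lean on these libraries where they do the work, as an engineer would, in place of code of your own. Each camera call takes 0.05 s, during which the arm holds its last target. There are 200 camera calls.

## Task

A grooved aluminium slide block went into the sloping feed chute a quarter turn wrong, so its groove lies across the key on the chute floor and it is jammed under the keeper strips. Push it back up the chute until it is clear of the keepers, lift it out, give it a quarter turn so that its groove runs along the chute, lay it back in the open upper part and push it down over the key, fully home against the two stop blocks. Leave it there and do not disturb the spare block on the bench.

Things in the scene. Friction and masses are not known exactly. Their poses are not given: they have to be found in the camera images.
- chute: feed chute, fixed: steel channel on a green stand, sloping 12 degrees. Frame tilted with it: x up the chute along the floor, y across, z square off the floor. Origin on the floor, mid-width, level with the uphill faces of the two stop blocks, 46 mm above the bench. Chute frame, mm: floor x -46 to 246, channel y -34 to 34, ends open; stop blocks x -18 to 0, 12 high, a 44 wide gap between them
- chute_key (a point): uphill end of the key, on the floor, chute (30, 0, 0) mm. The key is a steel bar fixed along the middle of the floor from x -46 to 30, 14 wide and 8 high, with a rounded uphill end; a block can pass only with its groove along the chute, over the key
- chute_slot (a point): middle of the slot between the two keeper strips, chute (55, 0, 39) mm. Keepers run x 3 to 106, z 37 to 41 (screw heads to 45), on cheeks 37 high; they overhang the channel's sides and leave a slot 52 wide (y -26 to 26), open from above, through which shut fingers can reach down and slide along the chute
- chute_lips (a point): floor point under the uphill end of the keepers' flared lips (lips reach z 44), chute (117, 0, 0) mm. Up the chute from here the channel is open from above
- chute_open (a point): floor point in the open upper part, chute (175, 0, 0) mm. Here only low side rails stand beside the channel: 9 mm high, bevelled inside, y 34 to 42 either side. The slope is gentle: a block stays where it is left and does not slide by itself
- chute_shoe (a point): brass spring shoe in the +y cheek, chute (48, 34, 16) mm, bevelled both ways, x 22 to 74. It presses a block toward the -y cheek with about 6 N; moving a block along under it takes 6 to 10 N, starting it past the bevel up to about 15 N. Its housing stands out to y 79 mm, below z 31
- block: the jammed slide block, plain aluminium, 64 x 64 x 34 mm high, 0.34 to 0.53 kg. Origin at the middle of its underside, z up, x along its groove. The groove runs right through the underside, 22 wide, 10 deep, and shows in two opposite sides; a dark line on top runs the same way. Starts with the groove across the chute, origin at chute x 63 to 70 mm. Home: groove along the chute either way round, origin at chute x 32 mm
- spare: another slide block of the same kind, lying on the bench to the robot's right of the chute's low end; a bystander. Origin at the middle of its underside.

How it is judged:
On the way, in this order (a step that is already met when the one before it is completed fails the run):
1. the block has been pushed back up the chute out from under the straight part of the keepers, still lying on the channel floor (x of block in the frame of chute between 0.138 and 0.24 m and z of block in the frame of chute below 0.01 m and angle between block's own z axis and vertical below 0.35 rad), for 0.1 s.
2. the block has been lifted out of the channel, clear of its low rails (z of block in the frame of chute above 0.015 m), for 0.1 s.
At the end, for the whole second after the job is handed in: the block lies at rest on the channel floor (within 5 mm), right side up, its groove along the chute over the key, its lower end within 4 mm of the stop blocks, and is released (x of block in the frame of chute between 0.026 and 0.036 m and y of block in the frame of chute between -0.005 and 0.005 m and z of block in the frame of chute between -0.005 and 0.005 m and angle between the x axis of block and the x axis of chute, either way round below 0.12 rad and angle between block's own z axis and vertical below 0.35 rad and linear speed of block below 0.02 m/s); the robot touches nothing.
It fails at once if the spare block is moved more than 30 mm (distance of spare from where it was at the start of the episode above 0.03 m).
It also fails if it takes over 67 s, if anything falls off the work surface, if the arm or the gripper's body presses on something with over 40 N, if the wrist force passes 120 N, or if a joint passes its speed limit or range.

## Working session

There is one attempt and no reset: what is moved stays moved. The work goes in short steps, Python scripts to look and compute and a tool call to move; the robot and the scene stay as the last step left them, time stands still between calls to the robot, and variables do not carry over. Pictures are saved under pics/ and viewed, at most 10 in all, crops included, and the job is handed in when it is done.

Besides the shell and the picture viewer there is one more tool, called after "Emit:" as a command line: name --argument value ..., lists and objects as JSON in quotes. send_rows: Moves the arm, as the interface text tells. Its arguments: {"type":"object","properties":{"steps":{"type":"array"}},"required":["steps"]}

```bash
mkdir -p pics
cat > h.py <<'E'
from cell import *
import numpy as np, cv2
from scipy.spatial.transform import Rotation as R
def Rq(q): return R.from_quat([q[1],q[2],q[3],q[0]]).as_matrix()
def cw(c,p): return Rq(c["attitude"])@np.array(p)+np.array(c["position"])
def world(c,thing,n=3):
    return [(np.round(cw(c,d["point"]),4).tolist(),round(d["conf"],2)) for d in find_in(c,thing)[:n]]
def cloud(c):
    z=c["z_map"];h,w=z.shape
    u,v=np.meshgrid(np.arange(w),np.arange(h))
    n=cv2.undistortPoints(np.stack([u,v],-1).reshape(-1,1,2).astype(float),np.array(c["K"]),np.array(c["dist_coeffs"])).reshape(h,w,2)
    P=np.stack([n[...,0]*z,-n[...,1]*z,-z],-1)
    W=P@Rq(c["attitude"]).T+np.array(c["position"]); W[z==0]=np.nan
    return W
def save(c,n): cv2.imwrite(f"pics/{n}.png",c["pixels"][...,::-1])
E
python3 - <<'E'
from h import *
np.set_printoptions(precision=4,suppress=True)
o=get_obs();print(o["time"],o["tcp_pos"],o["eef_rot"],o["opening"])
for n in("top","side"):
    c=capture(n);save(c,n+"0");print(n,c["position"],c["attitude"],c["K"][0][0])
    for t in("chute","chute_key","chute_slot","chute_lips","chute_open","chute_shoe","block","spare"):print(t,world(c,t))
    np.save(n+"0.npy",cloud(c))
E
```

```text
0.0 [0.1572 0.6042 0.2303] [-0.0003  0.127   0.9919 -0.001 ] 0.08542525772955657
top [ 0.3796 -0.0765  0.9348] [ 0.706   0.0418 -0.0387 -0.7059] 438.0677096249616
chute [([0.4969, 0.0148, 0.0789], 0.57)]
chute_key [([0.4981, 0.0137, 0.0791], 0.94)]
chute_slot [([0.4971, 0.0189, 0.0783], 0.61)]
chute_lips [([0.4986, 0.0134, 0.0823], 0.9)]
chute_open [([0.4957, 0.0201, 0.0766], 0.67)]
chute_shoe [([0.4995, 0.0236, 0.0811], 0.85)]
block [([0.5251, -0.0336, 0.0938], 0.85)]
spare [([0.4957, 0.0187, 0.0777], 0.61), ([0.379, -0.2276, 0.028], 0.6)]
side [0.6893 0.631  0.5175] [0.1224 0.0648 0.4881 0.8617] 463.05759865315343
chute [([0.5142, 0.0766, 0.0384], 0.56)]
chute_key [([0.5129, 0.07, 0.032], 0.87)]
chute_slot [([0.514, 0.069, 0.0384], 0.94)]
chute_lips [([0.512, 0.0681, 0.0366], 0.64)]
chute_open [([0.5114, 0.0723, 0.0396], 0.76)]
chute_shoe [([0.5093, 0.0729, 0.0384], 0.7)]
block [([0.5223, -0.0059, 0.0882], 0.86)]
spare [([0.3818, -0.2119, 0.0318], 0.74)]
```

View pics/top0.png

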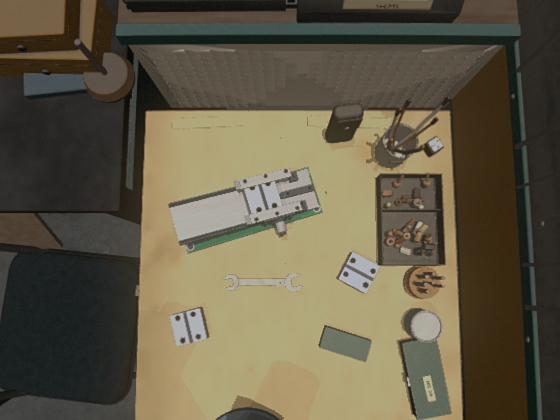

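View pics/side0.png

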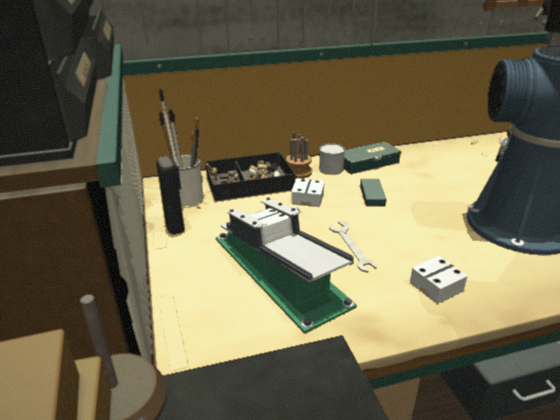

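The top view shows the chute running from its high open end at about (172,222) to its low end at (320,190), with the block under the keepers near (262,198) and the shoe housing at (280,228). The spare is at (357,272). The side view agrees: high end near (330,262), block near (265,222). The networks blur the chute's points together, so I'll fit its pose to the depth instead.

```bash
cat > fit.py <<'E'
from h import *
from scipy.optimize import minimize
t=np.radians(12)
def frame(p):  # origin x,y, yaw of uphill axis
    c,s=np.cos(p[2]),np.sin(p[2])
    X=np.array([c*np.cos(t),s*np.cos(t),np.sin(t)]);Y=np.array([-s,c,0]);return np.stack([X,Y,np.cross(X,Y)],1)
def loc(p,W,z0=.046): return (W-np.array([p[0],p[1],z0]))@frame(p)
def res(p,W):
    q=loc(p,W,.046+p[3]);x,y,z=q.T*1000;a=abs(y)
    h=np.full(len(x),np.nan)
    h[(x>110)&(x<246)&(a<34)]=0
    h[(x>125)&(x<246)&(a>34)&(a<42)]=9
    h[(x>3)&(x<106)&(a>26)&(a<40)]=41
    hole=np.isnan(h); outside=(x>252)|((a>42)&(x>125))
    r=np.where(outside,np.clip(z+20,0,None),np.where(hole,0,np.nan_to_num(h)-z))
    r=np.where(~outside&hole&(x<-46),np.clip(z+10,0,None),r)
    return r
def cost(p,W): return np.minimum(abs(res(p,W)),8).mean()
E
python3 - <<'E'
from fit import *
np.set_printoptions(precision=4,suppress=True)
for n in("top","side"):
    W=np.load(n+"0.npy").reshape(-1,3);W=W[np.isfinite(W).all(1)]
    W=W[(W[:,0]>.38)&(W[:,0]<.66)&(W[:,1]>-.25)&(W[:,1]<.27)]
    best=None
    for x in(.50,.53,.56):
     for y in(-.1,-.07,-.04):
      for a in(1.65,1.75,1.85):
        r=minimize(cost,[x,y,a,0],args=(W,),method="Nelder-Mead",options=dict(initial_simplex=np.array([[x,y,a,0],[x+.02,y,a,0],[x,y+.02,a,0],[x,y,a+.1,0],[x,y,a,.004]]),maxiter=400))
        if best is None or r.fun<best.fun:best=r
    p=best.x;print(n,len(W),p,best.fun)
    q=loc(p,W)*1000
    for nm,m in dict(floor=(q[:,0]>130)&(q[:,0]<240)&(abs(q[:,1])<28),keep=(q[:,0]>10)&(q[:,0]<100)&(abs(abs(q[:,1])-33)<5),blk=(q[:,0]>40)&(q[:,0]<90)&(abs(q[:,1])<20)).items():print(nm,m.sum(),np.percentile(q[m,2],[10,50,90]))
    # extents
    f=(abs(q[:,2])<4)&(abs(q[:,1])<30)&(q[:,0]>100);print("floor x",np.percentile(q[f,0],[.5,99.5]))
    r=(abs(q[:,2]-9)<2.5)&(q[:,0]>130)&(abs(q[:,1])<60);print("rail y",np.percentile(q[r,1],[1,99]))
    b=(abs(q[:,2]-34)<4)&(abs(q[:,1])<22)&(q[:,0]>0);print("block x",np.percentile(q[b,0],[1,50,99]))
    k=(abs(q[:,2]-41)<3)&(abs(abs(q[:,1])-33)<5);print("keep x",np.percentile(q[k,0],[1,99]))
E
```

```text
top 30401 [ 0.5442 -0.0946  1.8749 -0.0001] 0.42525127857197464
floor 1584 [-2.0802 -0.1886  1.6287]
keep 485 [38.1067 40.7004 43.0868]
blk 504 [31.6379 33.7655 35.6634]
floor x [103.6569 248.9407]
rail y [-39.4802  42.3057]
block x [ 40.5096  72.9305 103.2982]
keep x [  7.09   117.6727]
side 27766 [ 0.3835 -0.7976  2.8948  0.1386] 0.0Traceback (most recent call last):
  File "<stdin>", line 14, in <module>
    return _quantile_unchecked(
        a, q, axis, out, overwrite_input, method, keepdims, weights)
    return _ureduce(a,
                    func=_quantile_ureduce_func,
    ...<5 lines>...
                    overwrite_input=overwrite_input,
                    method=method)
    r = func(a, **kwargs)
    result = _quantile(arr,
                       quantiles=q,
    ...<2 lines>...
                       out=out,
                       weights=wgt)
    slices_having_nans = np.isnan(arr[-1, ...])
                                  ~~~^^^^^^^^^
IndexError: index -1 is out of bounds for axis 0 with size 0
```

Run:
```python
from fit import *
np.set_printoptions(precision=4,suppress=True)
p0=np.array([.5442,-.0946,1.8749,0])
Ws={}
for n in("top","side"):
    W=np.load(n+"0.npy").reshape(-1,3);W=W[np.isfinite(W).all(1)]
    q=loc(p0,W)*1000
    W=W[(abs(q[:,1])<90)&(q[:,0]>-90)&(q[:,0]<300)];Ws[n]=W
    for st in(p0,p0+[.003,-.003,.02,0]):
        r=minimize(cost,st,args=(W,),method="Nelder-Mead",options=dict(initial_simplex=st+np.vstack([np.zeros(4),np.diag([.005,.005,.03,.002])])))
        print(n,r.x,r.fun)
    q=loc(p0,W)*1000
    f=(abs(q[:,2])<5)&(abs(q[:,1])<30)&(q[:,0]>100);print("floor x",np.percentile(q[f,0],[.5,99.5]),"z",np.median(q[f,2]))
    for lo in(130,165,200):
        r=(q[:,2]>6)&(q[:,2]<12)&(q[:,0]>lo)&(q[:,0]<lo+35)&(abs(q[:,1])<60);print("rail y",[np.percentile(q[r&(s*q[:,1]>0),1],[2,50,98]) for s in(1,-1)])
    k=(abs(q[:,2]-41)<4)&(abs(abs(q[:,1])-33)<5);print("keep x",np.percentile(q[k,0],[1,99]))
    b=(abs(q[:,2]-34)<5)&(abs(q[:,1])<22)&(q[:,0]>0);print("block x",np.percentile(q[b,0],[1,50,99]))
print(frame(p0))
```

```text
top [ 0.5446 -0.0935  1.8792 -0.0001] 0.560015841541601
top [ 0.5472 -0.094   1.8903 -0.0003] 0.5645905500602327
floor x [103.6266 248.9541] z -0.18926143506187795
rail y [array([36.9827, 39.0994, 41.9645]), array([-39.9207, -36.1193, -33.3958])]
rail y [array([35.8649, 38.6868, 42.556 ]), array([-39.1197, -36.323 , -33.3384])]
rail y [array([35.995 , 38.5435, 42.0279]), array([-39.6338, -37.0231, -34.1839])]
keep x [  7.1276 118.9539]
block x [ 40.5276  72.944  103.3116]
side [ 0.541  -0.0966  1.9275 -0.    ] 1.8454294962807112
side [ 0.5394 -0.0958  1.9222  0.0003] 1.8366132589193922
floor x [101.7287 250.1197] z 0.0337732081101072
rail y [array([33.6552, 36.2461, 38.3878]), array([-40.4312, -39.3373, -38.3067])]
rail y [array([33.526 , 36.1373, 37.75  ]), array([-40.2036, -39.5146, -38.0104])]
rail y [array([31.7015, 35.9756, 37.6065]), array([-40.7359, -39.5344, -38.1538])]
keep x [  9.1446 119.9402]
block x [ 41.6176  79.3307 104.6872]
[[-0.2929 -0.9541  0.0623]
 [ 0.9333 -0.2994 -0.1984]
 [ 0.2079  0.      0.9781]]
```

```bash
cat >> fit.py <<'E'
P0=np.array([.5442,-.0946,1.8749,0]); p180=np.array([*P0[:2],.046])+frame(P0)@[.180,.0005,0]
yaw=1.867; F=frame([0,0,yaw]); O=p180-F@[.177,0,0]
def w(c): return O+F@(np.array(c)/1000)
def ch(W): return (np.array(W)-O)@F*1000
def go(target,turn_to=None,rel=None):
    "shift in tool axes (mm) to a world target; turn (deg) so tool y has world yaw turn_to"
    o=get_obs();M=Rq(o["eef_rot"]);d=M.T@(np.array(target)-np.array(o["tcp_pos"]))*1000
    y=np.degrees(np.arctan2(M[1,1],M[0,1]))
    t=0 if turn_to is None else (y-turn_to+180)%360-180
    print("t",round(o["time"],2),"tcp chute",np.round(ch(o["tcp_pos"]),1),"world",np.round(o["tcp_pos"],4),"yaw",round(y,1),"F",np.round(o["contact_force"],1),"op",round(o["opening"],4))
    print("  shift",np.round(d,1),"turn",round(t,1))
E
python3 - <<'E'
from fit import *
print(O,F@[1,0,0],np.degrees(yaw)-90)
a=w([15,0,15]);print(a)
go([a[0],a[1],.231],17)
E
```

```text
[ 0.54153767 -0.09235432  0.04662374] [-0.28551279  0.93555073  0.20791169] 16.971220350924696
[ 0.53816529 -0.08130392  0.06441462]
t 0.9 tcp chute [800.3 163.8  18.7] world [0.1575 0.6048 0.2313] yaw 75.4 F [-0.7  0.4  0.5] op 0.0858
  shift [-5.413e+02 -5.680e+02  3.000e-01] turn 58.4
```

Emit:
send_rows --steps '[1,-0.034,-0.0355,0,6,1,-0.068,-0.071,0,12,1,-0.101,-0.1065,0,18,1,-0.135,-0.142,0,24,1,-0.169,-0.1775,0,30,1,-0.203,-0.213,0,36,1,-0.237,-0.2485,0,42,1,-0.271,-0.284,0,48,1,-0.304,-0.3195,0,54,1,-0.338,-0.355,0,58.4]'

```text
time: 1.9
tcp_pos: [0.3959, 0.1743, 0.2317]
eef_rot: [0.0, 0.596, 0.803, 0.0]
contact_force: [1.3, 0.2, -0.3]
opening: -0.0004
finger_force: 0.0
```

Run:
```python
from fit import *
a=w([15,0,15]);go([a[0],a[1],.20],17)
```

```text
t 1.9 tcp chute [329.6  61.5 119.2] world [0.3959 0.1743 0.2317] yaw 16.8 F [ 1.3  0.2 -0.3] op -0.0004
  shift [-285.8   62.3   31.8] turn -0.2
```

Emit:
send_rows --steps '[1,-0.045,0.01,0.003,0,1,-0.09,0.02,0.006,0,1,-0.135,0.03,0.01,0,1,-0.18,0.04,0.015,0,1,-0.22,0.05,0.02,0,1,-0.255,0.058,0.025,0,1,-0.28,0.062,0.03,0,1,-0.286,0.0623,0.032,-0.2,1,-0.286,0.0623,0.032,-0.2,1,-0.286,0.0623,0.032,-0.2]'

```text
time: 2.9
tcp_pos: [0.5373, -0.078, 0.1993]
eef_rot: [-0.001, 0.593, 0.805, -0.0]
contact_force: [-0.3, 0.1, -0.1]
opening: 0.0001
finger_force: 0.0
```

Run:
```python
from fit import *
go(w([14,0,15]),17)
c=capture("top");save(c,"top1")
W=cloud(c).reshape(-1,3);W=W[np.isfinite(W).all(1)];q=ch(W)
b=(abs(q[:,2]-34)<4)&(abs(q[:,1])<22)&(q[:,0]>25);print("block x",np.percentile(q[b,0],[1,50,99]))
cv2.imwrite("pics/c1.png",cv2.resize(c["pixels"][140:270,150:340,::-1],None,fx=4,fy=4))
```

```text
t 2.9 tcp chute [ 4.630e+01 -1.000e-01  1.462e+02] world [ 0.5373 -0.078   0.1993] yaw 17.2 F [-0.3  0.1 -0.1] op 0.0001
  shift [ -4.5  -0.  135.1] turn 0.2Traceback (most recent call last):
  File "<stdin>", line 5, in <module>
    return _quantile_unchecked(
        a, q, axis, out, overwrite_input, method, keepdims, weights)
    return _ureduce(a,
                    func=_quantile_ureduce_func,
    ...<5 lines>...
                    overwrite_input=overwrite_input,
                    method=method)
    r = func(a, **kwargs)
    result = _quantile(arr,
                       quantiles=q,
    ...<2 lines>...
                       out=out,
                       weights=wgt)
    slices_having_nans = np.isnan(arr[-1, ...])
                                  ~~~^^^^^^^^^
IndexError: index -1 is out of bounds for axis 0 with size 0
```

Emit:
send_rows --steps '[1,-0.0045,0,0.015,0.2,1,-0.0045,0,0.03,0.2,1,-0.0045,0,0.045,0.2,1,-0.0045,0,0.06,0.2,1,-0.0045,0,0.075,0.2,1,-0.0045,0,0.09,0.2,1,-0.0045,0,0.1,0.2,1,-0.0045,0,0.11,0.2,1,-0.0045,0,0.11,0.2,1,-0.0045,0,0.11,0.2]'

```text
time: 3.95
tcp_pos: [0.5398, -0.0833, 0.0895]
eef_rot: [0.0, 0.595, 0.804, 0.0]
contact_force: [-0.2, -0.6, 0.2]
opening: -0.0001
finger_force: 0.0
```

Run:
```python
from fit import *
go(w([14,0,15]),17)
c=capture("side");cv2.imwrite("pics/s1.png",cv2.resize(c["pixels"][150:340,190:380,::-1],None,fx=3,fy=3))
```

```text
t 3.95 tcp chute [17.9 -0.9 40. ] world [ 0.5398 -0.0833  0.0895] yaw 17.0 F [-0.2 -0.6  0.2] op -0.0001
  shift [ 1.4 -0.9 25.3] turn 0.0
```

View pics/s1.png

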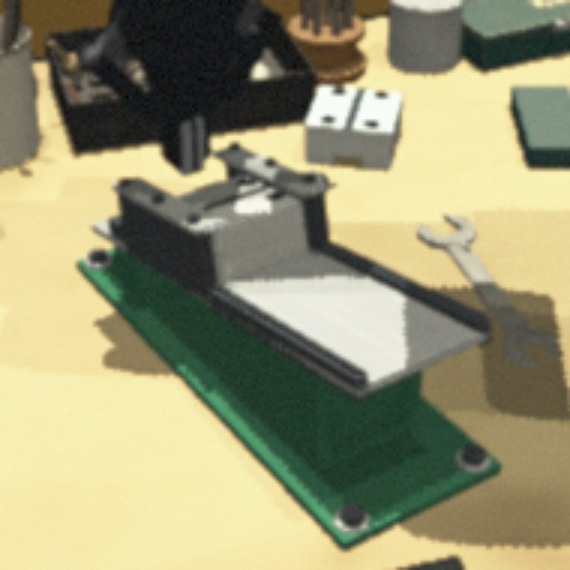

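The shut fingers, at crop pixel (190,150), are centred between the keepers and downhill of the block's top, which ends near (250,190). I'll go down, then push.

Emit:
send_rows --steps '[1,0,0,0.005,0,1,0,0,0.01,0,1,0,0,0.015,0,1,0,0,0.02,0,1,0,0,0.025,0,1,0,0,0.025,0,1,0,0,0.025,0,1,0,0,0.025,0,1,0,0,0.025,0,1,0,0,0.025,0]'

```text
time: 5.0
tcp_pos: [0.5398, -0.0836, 0.0645]
eef_rot: [0.0, 0.595, 0.804, 0.0]
contact_force: [0.1, -0.1, -0.5]
opening: 0.0001
finger_force: 0.0
```

Run:
```python
from fit import *
go(w([60,0,15]),17);go(w([128,0,15]),17)
```

```text
t 5.0 tcp chute [12.5 -0.9 15.7] world [ 0.5398 -0.0836  0.0645] yaw 17.0 F [ 0.1 -0.1 -0.5] op 0.0001
  shift [46.6 -0.9 -9.3] turn 0.0
t 5.0 tcp chute [12.5 -0.9 15.7] world [ 0.5398 -0.0836  0.0645] yaw 17.0 F [ 0.1 -0.1 -0.5] op 0.0001
  shift [113.2  -0.8 -23.4] turn 0.0
```

Emit:
send_rows --steps '[1,0.005,0,-0.001,0,1,0.01,0,-0.002,0,1,0.015,0,-0.003,0,1,0.02,0,-0.004,0,1,0.025,0,-0.005,0,1,0.03,0,-0.006,0,1,0.035,0,-0.007,0,1,0.04,0,-0.008,0,1,0.045,0,-0.0092,0,1,0.05,0,-0.0102,0]'

```text
time: 6.0
tcp_pos: [0.5252, -0.036, 0.0748]
eef_rot: [0.001, 0.594, 0.804, -0.0]
contact_force: [-1.3, -6.1, 1.2]
opening: 0.0001
finger_force: 2.9
```

Run:
```python
from fit import *
go(w([128,0,15]),17)
c=capture("side");cv2.imwrite("pics/s2.png",cv2.resize(c["pixels"][150:340,190:380,::-1],None,fx=3,fy=3))
```

```text
t 6.0 tcp chute [63.3 -0.8 15.4] world [ 0.5252 -0.036   0.0748] yaw 17.1 F [-1.3 -6.1  1.2] op 0.0001
  shift [ 63.4  -0.7 -13.2] turn 0.1
```

View pics/s2.png

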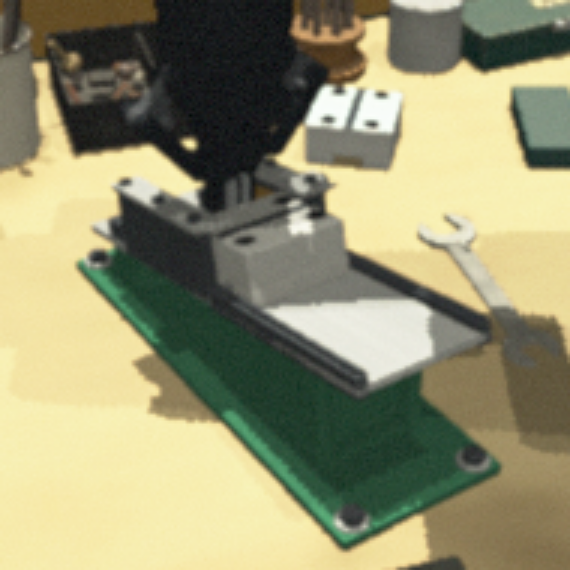

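The block (crop about (285,255)) is moving up the chute square and flat, at about 6 N. I'll keep pushing.

Emit:
send_rows --steps '[1,0.007,0,-0.0015,0,1,0.014,0,-0.003,0,1,0.021,0,-0.0045,0,1,0.028,0,-0.006,0,1,0.035,0,-0.0075,0,1,0.042,0,-0.009,0,1,0.049,-0.0005,-0.0103,0,1,0.056,-0.0005,-0.0118,0,1,0.063,-0.0005,-0.0132,0,1,0.063,-0.0005,-0.0132,0]'

```text
time: 7.05
tcp_pos: [0.5062, 0.0252, 0.0882]
eef_rot: [0.0, 0.594, 0.804, 0.0]
contact_force: [0.6, -1.9, 1.6]
opening: -0.0004
finger_force: 0.8
```

Emit:
send_rows --steps '[1,-0.004,0,0,0,1,-0.006,0,-0.02,0,1,-0.006,0,-0.05,0,1,-0.006,0,-0.09,0,0.5,-0.006,0,-0.13,0,0,-0.04,0,-0.13,0,0,-0.09,0,-0.13,0,0,-0.14,0,-0.13,0,0,-0.16,0,-0.13,0,0,-0.16,0,-0.13,0]'

```text
time: 8.05
tcp_pos: [0.5536, -0.1313, 0.2172]
eef_rot: [0.0, 0.596, 0.803, 0.0]
contact_force: [-0.8, 0.1, 0.8]
opening: 0.0847
finger_force: 0.0
```

```bash
cat >> fit.py <<'E'
def blk(c,xmin=110,ztop=34,tol=5):
    W=cloud(c).reshape(-1,3);W=W[np.isfinite(W).all(1)];q=ch(W)
    b=(abs(q[:,2]-ztop)<tol)&(abs(q[:,1])<50)&(q[:,0]>xmin)&(q[:,0]<260);q=q[b]
    print("block top n",b.sum(),"z",np.round(np.percentile(q[:,2],[10,50,90]),1),cv2.minAreaRect(q[:,:2].astype(np.float32)),np.round(np.percentile(q,[1,99],axis=0),1).tolist())
E
python3 - <<'E'
from fit import *
c=capture("top");save(c,"top2");blk(c,120)
s=capture("side");blk(s,120)
print(world(c,"block"),world(s,"block"))
go(w([175,0,60]),17)
E
```

```text
block top n 234 z [31.8 34.  35.6] ((184.37539672851562, -27.920013427734375), (55.14793395996094, 22.913599014282227), 19.923229217529297) [[158.7, -33.3, 30.6], [207.5, -9.2, 36.7]]
block top n 823 z [31.5 33.9 34.7] ((175.88609313964844, -4.087818145751953), (67.50274658203125, 63.747772216796875), 0.032692208886146545) [[145.7, -35.6, 29.2], [208.3, 26.9, 35.2]]
[([0.5137, 0.0855, 0.1207], 0.69), ([0.5035, 0.1204, 0.0904], 0.16)] [([0.5018, 0.0895, 0.114], 0.72)]
t 8.25 tcp chute [  0.3   0.2 174.3] world [ 0.5518 -0.1268  0.2172] yaw 17.1 F [ 0.4 -0.5  0.1] op 0.0852
  shift [194.5   0.6  76. ] turn 0.1
```

Run:
```python
from fit import *
go(w([174,-1.5,7]),17)
```

```text
t 8.25 tcp chute [  0.3   0.2 174.3] world [ 0.5518 -0.1268  0.2172] yaw 17.1 F [ 0.4 -0.5  0.1] op 0.0852
  shift [204.4   2.2 128. ] turn 0.1
```

Emit:
send_rows --steps '[0,0.04,0,0,0.1,0,0.08,0,0,0.1,0,0.12,0,0,0.1,0,0.16,0.001,0,0.1,0,0.19,0.002,0.02,0.1,0,0.204,0.002,0.04,0.1,0,0.204,0.002,0.06,0.1,0,0.204,0.002,0.06,0.1,0,0.204,0.002,0.06,0.1,0,0.204,0.002,0.06,0.1]'

```text
time: 9.25
tcp_pos: [0.4958, 0.0672, 0.1587]
eef_rot: [0.001, 0.595, 0.803, 0.001]
contact_force: [1.4, 0.4, 0.7]
opening: 0.0854
finger_force: 0.0
```

Run:
```python
from fit import *
go(w([174,-1.5,7]),17)
s=capture("side");blk(s,120);print(world(s,"block"))
```

```text
t 9.25 tcp chute [185.7  -2.8  75.1] world [0.4958 0.0672 0.1587] yaw 16.9 F [1.4 0.4 0.7] op 0.0854
  shift [ 2.8 -1.4 69. ] turn -0.1
block top n 832 z [31.5 33.9 34.7] ((176.10598754882812, -3.7964744567871094), (65.19407653808594, 66.34363555908203), 89.7535171508789) [[145.6, -35.8, 29.3], [208.6, 26.9, 35.3]]
[([0.5005, 0.0883, 0.1121], 0.73)]
```

Emit:
send_rows --steps '[0,0.0025,-0.001,0.015,0,0,0.0025,-0.001,0.03,0,0,0.0025,-0.001,0.04,0,0,0.0025,-0.001,0.048,0,0,0.0025,-0.001,0.055,0,0,0.0025,-0.001,0.061,0,0,0.0025,-0.001,0.065,0,0,0.0025,-0.001,0.069,0,0,0.0025,-0.001,0.069,0,0,0.0025,-0.001,0.069,0]'

```text
time: 10.35
tcp_pos: [0.4935, 0.0692, 0.0888]
eef_rot: [0.0, 0.595, 0.803, 0.0]
contact_force: [-0.6, 0.6, 0.7]
opening: 0.0855
finger_force: 0.0
```

Run:
```python
from fit import *
go(w([174,-1.5,7]),17)
s=capture("side");cv2.imwrite("pics/s3.png",cv2.resize(s["pixels"][150:340,190:380,::-1],None,fx=3,fy=3))
```

```text
t 10.35 tcp chute [173.6  -1.3   6.2] world [0.4935 0.0692 0.0888] yaw 16.9 F [-0.6  0.6  0.7] op 0.0855
  shift [ 0.2  0.2 -0.9] turn -0.1
```

View pics/s3.png

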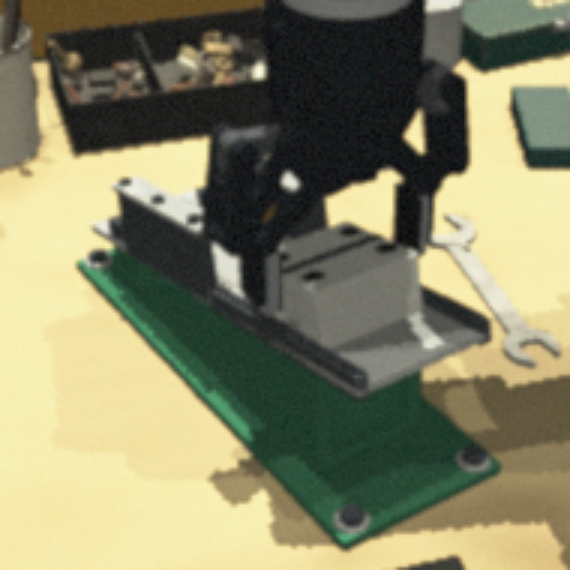

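The open fingers stand either side of the block (fingertips at crop (262,305) and (405,245)), with the groove line running across the chute. I'll raise 3 mm, since the pads swing down as they close, and close.

Emit:
send_rows --steps '[0,0,0,-0.003,0,0.2,0,0,-0.003,0,0.4,0,0,-0.003,0,0.6,0,0,-0.003,0,0.8,0,0,-0.003,0,1,0,0,-0.003,0,1,0,0,-0.003,0,1,0,0,-0.003,0,1,0,0,-0.003,0,1,0,0,-0.003,0]'

```text
time: 11.4
tcp_pos: [0.4945, 0.0691, 0.0927]
eef_rot: [0.001, 0.596, 0.803, 0.001]
contact_force: [0.6, 0.6, 5.5]
opening: 0.0628
finger_force: 67.0
```

Emit:
send_rows --steps '[1,0,0,-0.01,0,1,0,0,-0.025,0,1,0,0,-0.045,0,1,0,0,-0.065,0,1,0,0,-0.08,0,1,0,0.03,-0.08,0,1,0,0.06,-0.08,0,1,0,0.09,-0.08,0,1,0,0.12,-0.08,0,1,0,0.13,-0.08,0]'

```text
time: 12.4
tcp_pos: [0.6203, 0.1076, 0.1715]
eef_rot: [0.001, 0.595, 0.803, 0.001]
contact_force: [1.1, -0.5, -4.0]
opening: 0.0625
finger_force: 68.0
```

Run:
```python
from fit import *
o=get_obs();print(o["tcp_pos"],o["contact_force"],o["opening"],o["finger_force"])
s=capture("side");cv2.imwrite("pics/s4.png",cv2.resize(s["pixels"][120:340,140:380,::-1],None,fx=3,fy=2.7))
W=cloud(s);P=W.reshape(-1,3);P=P[np.isfinite(P).all(1)]
t=np.array(o["tcp_pos"]);m=(np.linalg.norm(P[:,:2]-t[:2],axis=1)<.055)
print(np.histogram(P[m,2],bins=np.arange(-.01,.2,.01)))
```

```text
[0.620316   0.10758043 0.17145839] [ 1.06571097 -0.48545802 -4.01327124] 0.06248765533992115 67.99366593360901
(array([  84, 2811,    0,    0,    0,    0,    0,    0,    0,    0,    0,
          0,    0,    0,    0,    0,    4,   62,  373,  493]), array([-0.01,  0.  ,  0.01,  0.02,  0.03,  0.04,  0.05,  0.06,  0.07,
        0.08,  0.09,  0.1 ,  0.11,  0.12,  0.13,  0.14,  0.15,  0.16,
        0.17,  0.18,  0.19]))
```

View pics/s4.png

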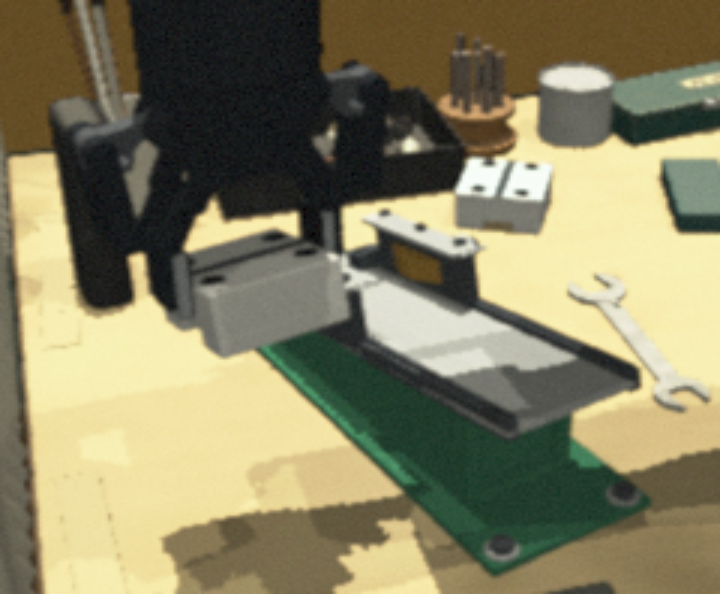

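The block is held at crop (270,290), tilted by the chute's slope, over clear bench. I'll lower it.

Emit:
send_rows --steps '[1,0,0,0.03,0,1,0,0,0.06,0,1,0,0,0.09,0,1,0,0,0.115,0,1,0,0,0.13,0,1,0,0,0.14,0,1,0,0,0.146,0,1,0,0,0.15,0,1,0,0,0.153,0,1,0,0,0.153,0]'

```text
time: 13.45
tcp_pos: [0.6182, 0.107, 0.0192]
eef_rot: [0.0, 0.596, 0.803, 0.0]
contact_force: [0.0, -0.3, -5.3]
opening: 0.0628
finger_force: 67.9
```

Emit:
send_rows --steps '[1,0,0,0.001,0,1,0,0,0.002,0,1,0,0,0.003,0,1,0,0,0.003,0,1,0,0,0.003,0,1,0,0,0.003,0,1,0,0,0.003,0,1,0,0,0.003,0,1,0,0,0.003,0,1,0,0,0.003,0]'

```text
time: 14.45
tcp_pos: [0.6183, 0.1071, 0.0166]
eef_rot: [0.0, 0.595, 0.803, 0.0]
contact_force: [-2.1, 1.4, 6.0]
opening: 0.0626
finger_force: 69.1
```

Emit:
send_rows --steps '[1,0,0,0.001,0,1,0,0,0.002,0,1,0,0,0.003,0,1,0,0,0.004,0,1,0,0,0.004,0,0.8,0,0,0.002,0,0.5,0,0,0.002,0,0,0,0,0.002,0,0,0,0,0.002,0,0,0,0,0.002,0]'

```text
time: 15.45
tcp_pos: [0.6181, 0.1068, 0.0134]
eef_rot: [0.0, 0.596, 0.803, 0.0]
contact_force: [0.2, -0.5, 0.8]
opening: 0.0853
finger_force: 0.0
```

Emit:
send_rows --steps '[0,0,0,0,0,0,0,0,-0.02,0,0,0,0,-0.05,0,0,0,0,-0.09,8,0,-0.03,0,-0.1,16,0,-0.06,0,-0.1,24,0,-0.06,0,-0.1,32,0,-0.06,0,-0.1,40,0,-0.06,0,-0.1,48,0,-0.06,0,-0.1,56]'

```text
time: 16.45
tcp_pos: [0.6352, 0.0492, 0.1133]
eef_rot: [-0.0, 0.904, 0.427, -0.0]
contact_force: [0.5, -0.1, -0.4]
opening: 0.0854
finger_force: 0.0
```

```bash
cat >> fit.py <<'E'
def bench(c,ctr,z=.034,tol=.006,r=.07):
    P=cloud(c).reshape(-1,3);P=P[np.isfinite(P).all(1)]
    m=(abs(P[:,2]-z)<tol)&(np.linalg.norm(P[:,:2]-ctr,axis=1)<r);Q=P[m]
    print("n",m.sum(),"z",np.round(np.percentile(Q[:,2],[5,50,95]),4),cv2.minAreaRect((Q[:,:2]*1000).astype(np.float32)))
E
python3 - <<'E'
from fit import *
s=capture("side");save(s,"side5");bench(s,[.618,.107]);print(world(s,"block"))
t=capture("top");bench(t,[.618,.107]);print(world(t,"block"))
go([.618,.107,.1],-73)
E
```

```text
n 1405 z [0.0304 0.0344 0.0359] ((617.2623901367188, 111.64427947998047), (64.62574005126953, 65.96711730957031), 17.168535232543945)
[([0.6185, 0.1262, 0.0305], 0.97)]
n 98 z [0.0299 0.0337 0.0365] ((590.711669921875, 94.24386596679688), (20.115680694580078, 55.58907699584961), 34.93996047973633)
[([0.5874, 0.0911, 0.0297], 0.52)]
t 16.65 tcp chute [ 119.8 -131.    42.8] world [0.6352 0.0495 0.1134] yaw -38.9 F [ 0.4 -0.5 -1.4] op 0.0856
  shift [ 33.9 -49.5  13.4] turn 34.1
```

Emit:
send_rows --steps '[0,0,0,0,8,0,0.01,-0.015,0,16,0,0.02,-0.03,0,24,0,0.03,-0.045,0,32,0,0.0323,-0.0521,0,34.1,0,0.0323,-0.0521,0.02,34.1,0,0.0323,-0.0521,0.04,34.1,0,0.0323,-0.0521,0.05,34.1,0,0.0323,-0.0521,0.05,34.1,0,0.0323,-0.0521,0.05,34.1]'

```text
time: 17.65
tcp_pos: [0.6155, 0.1074, 0.0639]
eef_rot: [0.0, 0.989, 0.146, 0.0]
contact_force: [-1.0, 0.2, 0.1]
opening: 0.0857
finger_force: 0.0
```

Run:
```python
from fit import *
go([.617,.110,.012],-73)
```

```text
t 17.65 tcp chute [ 169.3 -129.1  -18.4] world [0.6155 0.1074 0.0639] yaw -73.2 F [-1.   0.2  0.1] op 0.0857
  shift [ 2.1 -2.1 51.9] turn -0.2
```

Emit:
send_rows --steps '[0,0.002,-0.002,0.015,-0.2,0,0.002,-0.002,0.03,-0.2,0,0.002,-0.002,0.042,-0.2,0,0.002,-0.002,0.052,-0.2,0.3,0.002,-0.002,0.052,-0.2,0.6,0.002,-0.002,0.052,-0.2,1,0.002,-0.002,0.052,-0.2,1,0.002,-0.002,0.052,-0.2,1,0.002,-0.002,0.052,-0.2,1,0.002,-0.002,0.052,-0.2]'

```text
time: 18.65
tcp_pos: [0.6163, 0.11, 0.0115]
eef_rot: [-0.0, 0.989, 0.148, -0.0]
contact_force: [-0.8, 0.2, -4.5]
opening: 0.0624
finger_force: 69.8
```

Emit:
send_rows --steps '[1,0,0,0,0,1,0,0,-0.03,0,1,0,0,-0.07,0,1,0,0,-0.11,-8,1,0,0,-0.15,-16,1,0,0,-0.15,-24,1,0,0,-0.15,-32,1,0,0,-0.15,-40,1,0,0,-0.15,-48,1,0,0,-0.15,-56]'

```text
time: 19.65
tcp_pos: [0.616, 0.11, 0.1615]
eef_rot: [-0.0, 0.802, 0.597, -0.0]
contact_force: [0.0, 0.1, -4.4]
opening: 0.0626
finger_force: 69.9
```

Emit:
send_rows --steps '[1,0,0,0,-8,1,0,0,0,-16,1,0,0,0,-24,1,0,0,0,-32,1,0,0,0,-34,1,0,0,0,-34,1,0,0,0,-34,1,0,0,0,-34,1,0,0,0,-34,1,0,0,0,-34]'

```text
time: 20.65
tcp_pos: [0.6165, 0.11, 0.1617]
eef_rot: [-0.0, 0.595, 0.804, -0.0]
contact_force: [0.1, -0.3, -5.6]
opening: 0.0623
finger_force: 69.9
```

Run:
```python
from fit import *
s=capture("side");o=get_obs();bench(s,o["tcp_pos"][:2],o["tcp_pos"][2]+.022,.012);print(o["finger_force"])
go(w([175,0,60]),17)
```

```text
n 1863 z [0.1745 0.1848 0.1911] ((615.9458618164062, 111.48616790771484), (91.26484680175781, 68.11363983154297), 17.913822174072266)
69.8749852180481
t 20.7 tcp chute [ 191.8 -130.8   76.9] world [0.6166 0.11   0.1617] yaw 17.0 F [ 1.1  0.1 -5.1] op 0.0625
  shift [ -12.9 -130.8   20. ] turn -0.0
```

Run:
```python
from fit import *
p=w([178,-0.5,0]);print(p);go([p[0],p[1],p[2]+.0115+.012],17)
```

```text
[0.49119462 0.07431966 0.08363202]
t 20.7 tcp chute [ 191.8 -130.8   76.9] world [0.6166 0.11   0.1617] yaw 17.0 F [ 1.1  0.1 -5.1] op 0.0625
  shift [   2.6 -130.3   54.6] turn -0.0
```

Emit:
send_rows --steps '[1,0.0026,-0.02,0,0,1,0.0026,-0.04,0,0,1,0.0026,-0.06,0,0,1,0.0026,-0.08,0,0,1,0.0026,-0.1,0,0,1,0.0026,-0.12,0,0,1,0.0026,-0.13,0,0,1,0.0026,-0.1303,0.015,0,1,0.0026,-0.1303,0.025,0,1,0.0026,-0.1303,0.025,0]'

```text
time: 21.7
tcp_pos: [0.491, 0.0744, 0.1357]
eef_rot: [-0.001, 0.595, 0.804, -0.001]
contact_force: [-0.2, 0.3, -4.9]
opening: 0.0629
finger_force: 69.7
```

Run:
```python
from fit import *
p=w([178,-0.5,0]);go([p[0],p[1],p[2]+.0115+.009],17)
s=capture("side");cv2.imwrite("pics/s6.png",cv2.resize(s["pixels"][150:340,190:380,::-1],None,fx=3,fy=3))
```

```text
t 21.7 tcp chute [188.9  -0.3  50.9] world [0.491  0.0744 0.1357] yaw 17.0 F [-0.2  0.3 -4.9] op 0.0629
  shift [-0.1  0.2 31.5] turn -0.0
```

View pics/s6.png

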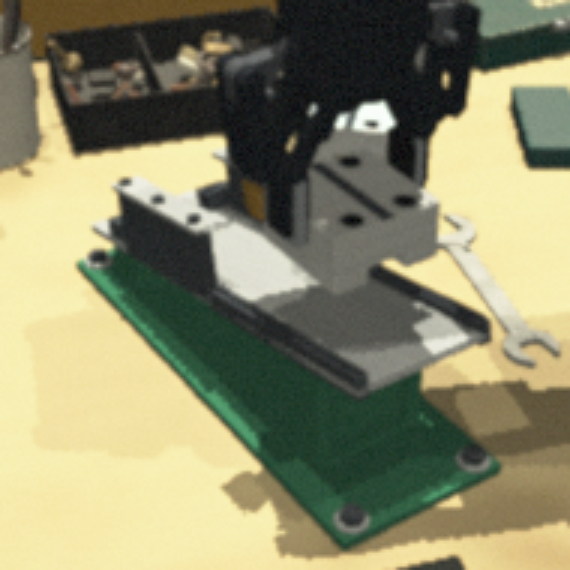

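The groove (crop (375,270)) now runs along the chute and the block is centred over the channel. I'll lower it.

Emit:
send_rows --steps '[1,0,0,0.008,0,1,0,0,0.016,0,1,0,0,0.022,0,1,0,0,0.027,0,1,0,0,0.03,0,1,0,0,0.032,0,1,0,0,0.034,0,1,0,0,0.036,0,1,0,0,0.036,0,1,0,0,0.036,0]'

```text
time: 22.75
tcp_pos: [0.4914, 0.0743, 0.101]
eef_rot: [0.0, 0.595, 0.804, 0.0]
contact_force: [0.0, -0.2, -1.4]
opening: 0.0626
finger_force: 70.3
```

Emit:
send_rows --steps '[1,0,0,0.001,0,1,0,0,0.002,0,1,0,0,0.003,0,1,0,0,0.003,0,0.8,0,0,0.002,0,0.6,0,0,0.001,0,0.4,0,0,0,0,0,0,0,0,0,0,0,0,0,0,0,0,0,0,0]'

```text
time: 23.75
tcp_pos: [0.4914, 0.0745, 0.1007]
eef_rot: [0.0, 0.595, 0.804, 0.0]
contact_force: [0.2, 0.3, -0.5]
opening: 0.0855
finger_force: 0.0
```

Emit:
send_rows --steps '[0,0,0,-0.01,0,0,0,0,-0.03,0,0,0,0,-0.06,0,0,0.03,0,-0.08,0,0.5,0.07,0,-0.08,0,1,0.08,0,-0.08,0,1,0.08,0,-0.08,0,1,0.08,0,-0.08,0,1,0.08,0,-0.08,0,1,0.08,0,-0.08,0]'

```text
time: 24.75
tcp_pos: [0.4682, 0.1499, 0.1805]
eef_rot: [-0.0, 0.595, 0.803, -0.0]
contact_force: [0.5, 0.4, 0.4]
opening: 0.0003
finger_force: 0.0
```

Run:
```python
from fit import *
s=capture("side");cv2.imwrite("pics/s7.png",cv2.resize(s["pixels"][150:340,190:380,::-1],None,fx=3,fy=3))
blk(s,120);blk(capture("top"),120)
go(w([245,0,13]),17)
```

```text
block top n 841 z [31.6 33.9 34.7] ((180.3886260986328, -1.4171142578125), (65.33350372314453, 66.18804931640625), 89.08355712890625) [[149.8, -33.3, 29.4], [212.9, 29.3, 35.3]]
block top n 1139 z [32.  33.9 35.6] ((180.13868713378906, 0.5968742370605469), (64.16777038574219, 64.42163848876953), 0.022918561473488808) [[149.0, -30.1, 30.4], [211.7, 32.2, 37.1]]
t 24.85 tcp chute [275.6  -0.5  78.2] world [0.4681 0.1501 0.1805] yaw 16.9 F [-0.   0.5 -0.1] op 0.0001
  shift [-16.4  -0.5  70.2] turn -0.1
```

View pics/s7.png

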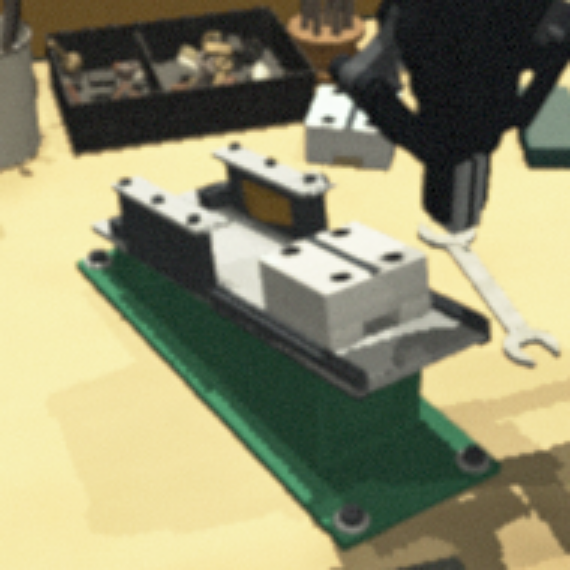

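The block lies flat and square in the open part, groove along the chute, at chute x of about 180. Now the shut fingers go behind its uphill face.

Emit:
send_rows --steps '[1,-0.016,0,0.01,0,1,-0.016,0,0.02,0,1,-0.016,0,0.03,0,1,-0.016,0,0.04,0,1,-0.016,0,0.05,0,1,-0.016,0,0.06,0,1,-0.016,0,0.066,0,1,-0.016,0,0.07,0,1,-0.016,0,0.07,0,1,-0.016,0,0.07,0]'

```text
time: 25.85
tcp_pos: [0.4727, 0.1356, 0.1108]
eef_rot: [0.0, 0.595, 0.804, 0.0]
contact_force: [-0.4, -0.6, -0.2]
opening: -0.0002
finger_force: 0.0
```

Run:
```python
from fit import *
go(w([140,0,14]),17);go(w([85,0,14]),17)
```

```text
t 25.85 tcp chute [246.3  -0.7  13.3] world [0.4727 0.1356 0.1108] yaw 17.0 F [-0.4 -0.6 -0.2] op -0.0002
  shift [-104.1   -0.8   21.4] turn 0.0
t 25.85 tcp chute [246.3  -0.7  13.3] world [0.4727 0.1356 0.1108] yaw 17.0 F [-0.4 -0.6 -0.2] op -0.0002
  shift [-157.9   -0.8   32.9] turn 0.0
```

Emit:
send_rows --steps '[1,-0.0104,0,0.0021,0,1,-0.0208,0,0.0042,0,1,-0.0312,0,0.0063,0,1,-0.0416,0,0.0084,0,1,-0.052,0,0.0106,0,1,-0.0624,0,0.0128,0,1,-0.0728,0,0.015,0,1,-0.0832,0,0.0171,0,1,-0.0936,0,0.0192,0,1,-0.1,0,0.0205,0]'

```text
time: 26.85
tcp_pos: [0.502, 0.0389, 0.0899]
eef_rot: [-0.0, 0.595, 0.804, -0.0]
contact_force: [-0.2, 1.5, 1.3]
opening: -0.0002
finger_force: 0.9
```

Run:
```python
from fit import *
go(w([92,0,14]),17);blk(capture("side"),60)
```

```text
t 26.85 tcp chute [143.   -0.5  13.8] world [0.502  0.0389 0.0899] yaw 17.0 F [-0.2  1.5  1.3] op -0.0002
  shift [-49.9  -0.5  10.4] turn -0.0
block top n 457 z [30.5 34.  36.3] ((109.2205810546875, -8.330596923828125), (102.2254409790039, 73.87236022949219), 4.446846961975098) [[62.7, -44.8, 29.3], [159.1, 17.2, 38.7]]
```

Emit:
send_rows --steps '[1,-0.005,0,0.001,0,1,-0.01,0,0.002,0,1,-0.015,0,0.0031,0,1,-0.02,0,0.0042,0,1,-0.025,0,0.0052,0,1,-0.03,0,0.0063,0,1,-0.035,0,0.0073,0,1,-0.04,0,0.0083,0,1,-0.045,0,0.0094,0,1,-0.05,0,0.0104,0]'

```text
time: 27.9
tcp_pos: [0.5173, -0.0069, 0.0799]
eef_rot: [0.0, 0.595, 0.804, 0.001]
contact_force: [2.2, 6.4, 0.8]
opening: 0.0003
finger_force: 2.8
```

Run:
```python
from fit import *
go(w([78,0,14]),17)
```

```text
t 27.9 tcp chute [93.8 -1.7 14.1] world [ 0.5173 -0.0069  0.0799] yaw 17.0 F [2.2 6.4 0.8] op 0.0003
  shift [-15.4  -1.8   3.4] turn -0.0
```

Emit:
send_rows --steps '[1,-0.003,0,0.0006,0,1,-0.006,0,0.0012,0,1,-0.009,0,0.0019,0,1,-0.012,0,0.0025,0,1,-0.014,0,0.0029,0,1,-0.015,0,0.0031,0,1,-0.016,0,0.0033,0,1,-0.016,0,0.0033,0,1,-0.016,0,0.0033,0,1,-0.016,0,0.0033,0]'

```text
time: 28.9
tcp_pos: [0.5219, -0.0225, 0.0766]
eef_rot: [0.001, 0.595, 0.804, 0.001]
contact_force: [1.4, 5.0, 1.3]
opening: 0.0001
finger_force: 2.2
```

Emit:
send_rows --steps '[1,-0.001,0,0.0002,0,1,-0.001,0,0.0002,0,1,-0.002,0,0.0004,0,1,-0.002,0,0.0004,0,1,-0.002,0,0.0004,0,1,-0.002,0,0.0004,0,1,-0.002,0,0.0004,0,1,-0.002,0,0.0004,0,1,-0.002,0,0.0004,0,1,-0.002,0,0.0004,0]'

```text
time: 29.9
tcp_pos: [0.5224, -0.0242, 0.0762]
eef_rot: [0.0, 0.595, 0.804, 0.001]
contact_force: [2.2, 5.8, 0.5]
opening: -0.0
finger_force: 2.6
```

Run:
```python
from fit import *
go(w([75,0,14]),17)
```

```text
t 29.9 tcp chute [75.4 -1.6 14.2] world [ 0.5224 -0.0242  0.0762] yaw 17.0 F [2.2 5.8 0.5] op -0.0
  shift [-0.4 -1.6  0.3] turn -0.0
```

Not at the stops yet: the force is still only sliding friction. I'll continue in small steps.

Emit:
send_rows --steps '[1,-0.001,0,0.0002,0,1,-0.001,0,0.0002,0,1,-0.002,0,0.0004,0,1,-0.002,0,0.0004,0,1,-0.002,0,0.0004,0,1,-0.002,0,0.0004,0,1,-0.002,0,0.0004,0,1,-0.002,0,0.0004,0,1,-0.002,0,0.0004,0,1,-0.002,0,0.0004,0]'

```text
time: 30.9
tcp_pos: [0.5228, -0.0255, 0.0759]
eef_rot: [0.0, 0.595, 0.804, 0.001]
contact_force: [1.7, 8.3, 1.7]
opening: -0.0001
finger_force: 3.6
```

Emit:
send_rows --steps '[1,-0.001,0,0.0002,0,1,-0.001,0,0.0002,0,1,-0.002,0,0.0004,0,1,-0.002,0,0.0004,0,1,-0.002,0,0.0004,0,1,-0.002,0,0.0004,0,1,-0.002,0,0.0004,0,1,-0.002,0,0.0004,0,1,-0.002,0,0.0004,0,1,-0.002,0,0.0004,0]'

```text
time: 31.9
tcp_pos: [0.5228, -0.0257, 0.0758]
eef_rot: [-0.001, 0.595, 0.803, 0.002]
contact_force: [1.6, 13.8, 5.1]
opening: 0.0
finger_force: 6.9
```

The tool has stopped moving and the force is rising, so the block is against the stops. I'll back off, leave, and check.

Emit:
send_rows --steps '[1,0.005,0,-0.001,0,1,0.012,0,-0.003,0,1,0.018,0,-0.02,0,1,0.018,0,-0.05,0,1,0.018,0,-0.09,0,1,0.05,0,-0.13,0,1,0.1,0,-0.13,0,1,0.15,0,-0.13,0,1,0.2,0,-0.13,0,1,0.24,0,-0.13,0]'

```text
time: 32.9
tcp_pos: [0.4514, 0.2022, 0.2055]
eef_rot: [0.0, 0.595, 0.804, -0.0]
contact_force: [0.9, 0.4, 0.3]
opening: 0.0002
finger_force: 0.0
```

Run:
```python
from fit import *
o=get_obs();print(o["tcp_pos"],o["contact_force"],o["qvel"].max() if hasattr(o["qvel"],"max") else o["qvel"])
c=capture("top");W=cloud(c).reshape(-1,3);W=W[np.isfinite(W).all(1)];q=ch(W)
b=(abs(q[:,2]-34)<3.5)&(abs(q[:,1])<22)&(q[:,0]>-30)&(q[:,0]<110);print(b.sum(),np.percentile(q[b],[1,50,99],axis=0))
print(world(c,"spare"),world(c,"block"))
cv2.imwrite("pics/t8.png",cv2.resize(c["pixels"][140:300,190:390,::-1],None,fx=4,fy=3.7))
```

```text
[0.45136104 0.20219033 0.20554182] [0.8576441  0.43081097 0.34553145] 0.8296247526590539
690 [[  1.36847129 -21.69323999  30.80443866]
 [ 33.49403658   0.10710324  33.69174132]
 [ 64.28217394  21.48493649  36.87159606]]
[([0.383, -0.2279, 0.0288], 0.76), ([0.4991, 0.0157, 0.0791], 0.4)] [([0.5333, -0.0671, 0.0877], 0.75), ([0.4981, 0.0155, 0.0797], 0.57)]
```

View pics/t8.png

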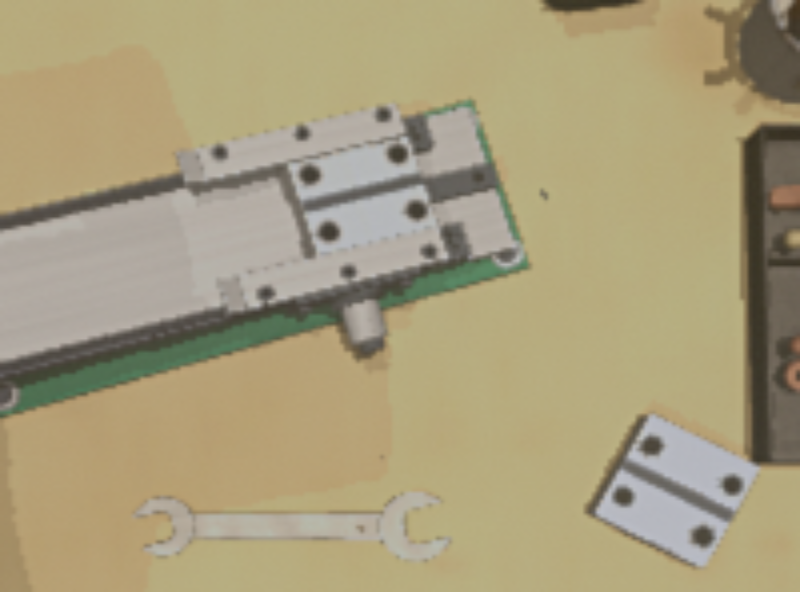

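The block (crop (365,190)) sits against both stop blocks ((418,130) and (455,240)), with its groove line in line with the key. The measured span is x 1–64 mm, so it is home. The spare hasn't moved.

```bash
python3 -c "
from cell import *
print(close_job())"
```

```text
the job is handed in; nothing more can be done
None
```

The block is home against both stop blocks with its groove over the key and the gripper clear of it, the spare has not moved, and the job was handed in at about 33 s; the hand-in call returned no verdict.

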